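# Release the ratchet of the copper strip reel and ease it back to its mark

## Task

On the reel stand wound with copper strip, flick the red-knobbed pawl off the ratchet wheel so that it stays off, then take the crank by its black knob and gently ease the drum back (clockwise seen from above) until the white line on the crank points at the white mark on the black patch of the base plate, ready for re-threading. Leave the pawl off, let go, and leave the silver-wound reel stand beside it as it is.

Things in the scene. Friction and masses are not known exactly. Their poses are not given: they have to be found in the camera images.
- copper_reel: Fixed reel stand to work on: steel base plate 225 x 262 x 12 mm, upright drum wound with copper strip (86 mm across) over a dark 16-tooth ratchet wheel (118 mm, top at 26 mm). Origin: on the drum axis at table height; z up; x points to the white home line on its black patch (66 to 96 mm out). The pawl is on its -y side. A like silver-wound stand stands beside it; left and right vary.
- copper_drum (a joint): Crank direction in rad from the stand's x axis, positive anticlockwise from above. 0 = white line at the home mark; starts 1.2 to 2.1; range -1.2 to 2.8, no stop at the mark. With the pawl in it turns back at most 0.4 before a tooth locks it; winding on is free. With the pawl off it turns both ways against a steady drag (4 to 5 N at the knob) and stays where left.
- copper_crank_knob (a point): Centre of the copper reel's black crank knob: upright cylinder 20 mm across, 36 mm tall (83 to 119 mm above the table), 60 mm from the drum axis on a blue crank arm (20 mm wide, top at 81 mm) bearing the white line. It spins freely on its pin, so it can be gripped from above and carried round in an arc without turning the hand.
- copper_pawl (a joint): Turn of the copper reel's yellow pawl in rad, positive clockwise from above: -0.16 to 0 = in the teeth (it may ride on a tooth slope), 0.64 = fully off, at its stop. An over-centre spring pulls it in below 0.24 and off above 0.24, where it stays; 2 to 3 N at the red knob.
- copper_pawl_knob (a point): On the axis of the copper reel's red pawl knob, 55 mm above the table: upright cylinder 16 mm across, 26 to 78 mm above the table, 55 mm from the pawl's upright pivot, which is at x -58, y -82 mm in the stand's frame. Pawl in: knob at about x -53, y -137. It goes off by swinging clockwise, 43 mm towards the stand's -x; free space all round, so shut fingers can push it from its +x side.
- steel_crank_knob (a point): Centre of the black crank knob of the other, silver-wound reel stand (same make and sizes). Leave alone.
- steel_pawl_knob (a point): Red pawl knob of the silver-wound reel stand, 55 mm above the table (same make and sizes). Leave alone.

How it is judged:
On the way:
1. the copper reel's pawl has been flicked off the ratchet while the drum is still wound (value of joint copper_pawl above 0.4 rad and value of joint copper_drum above 0.6 rad), for 0.2 s.
At the end, for the whole second after the job is handed in: The copper reel's pawl is off the ratchet (above 0.4 rad) and its drum is at rest with the crank within 0.22 rad (12 degrees) of the home mark (value of joint copper_pawl above 0.4 rad and value of joint copper_drum between -0.22 and 0.22 rad and velocity of joint copper_drum between -0.1 and 0.1 rad/s); the robot touches nothing.
It fails at once if the copper drum is spun or let fly faster than 4 rad/s instead of being eased (velocity of joint copper_drum below -4 rad/s).
It fails at once if the silver-wound reel is disturbed (its pawl knob or crank knob moved more than 20 mm) (distance of any of steel_crank_knob, steel_pawl_knob from where it was at the start of the episode above 0.02 m).
It also fails if it takes over 51 s, if anything falls off the work surface, if the arm or the gripper's body presses on something with over 40 N, if the wrist force passes 120 N, or if a joint passes its speed limit or range.

## Robot

A 7-joint arm with a two-finger parallel gripper is mounted at the origin on the work surface. World frame = base frame: x ahead of the robot, y to its left, z up, the work surface at z = 0. Lengths are in m, angles in rad, forces in N, time in s.
With the tool pointing down it reaches from about 0.4 to 0.85 m from the base axis. Payload 10.4 kg.
Tool frame: the origin (TCP) lies on the centre line of the jaws, within the pads' length; the fingertips stand 8 mm ahead of it and the grasp point (between the pads) lies 11 mm behind it (r.nose_length is the distance from the TCP to the fingertips, in m); z points along the fingers, y is the direction in which the jaws open and shut (so a half turn about z gives the same grasp; the last joint's range is limited). The gripper opens to 87 mm and grips with 3 to 60 N. Pads are 19 mm wide; open, the fingers measure 117 mm over their backs; the gripper's body (75 mm by 190 mm) begins 51 mm behind the grasp point.
Start: joints at [1.325, 0.332, -0.065, 1.46, 0.022, 1.35, -0.088], TCP at [0.138, -0.61, 0.231] pointing down, gripper open.
Joint ranges: [-2.6, 2.6], [-0.5, 2.12], [-1.47, 1.34], [0.16, 2.42], [-1.27, 4.41], [0.06, 2.06], [-2.6, 2.6]. Speed limits (rad/s): [2.22, 2.22, 2.79, 2.79, 3.14, 3.14, 3.14].

## Interface

Orientations are given as a unit quaternion [x, y, z, w].
In Python, from bench import r, imaging, job gives the robot as it stands. The module is installed in compiled form; this text tells all that it offers.
- The arm moves only by the tool servo_tool, never from a script. Its argument "deltas" is text: rows parted by semicolons, each of 7 numbers parted by spaces: the shift along the world's x, y, z in units of 40 mm (1.0 is 40 mm), then the turn, a rotation vector about the world's x, y, z in units of 8 degrees (1.0 is 8 degrees), then the closure, from 0 (fully open) to 1 (shut). In form: x y z rx ry rz hand; .... A call has 1 to 5 rows; each row shifts and turns the commanded pose from where the row before left it; what a row does not reach is not made up. A row lasts 1/8 s, in which the tool goes at most 62.5 mm and 10.7 degrees, less where a joint would pass 70% of its speed; a pose out of reach is approached as far as the arm can. A call is refused whole if a number of a shift passes 1 or a number of a turn 1, either way. A call with a gripper value outside its range is refused whole. The fingers move at their own pace and stop on an object; "newtons" is the grip in N (left out, the last holds). Time passes only in rows, so rows that do not move let the fingers close. It gives the time, the measured TCP pose, the force and the opening at its end, in the units of the state.
- r.read_state(): the state, without advancing time (a new reading comes with each control period).
- imaging.camera(name): name is "scene" or "top"; returns a dict with "color" (384x512x3 uint8, red, green, blue), "z_map" (384x512 float32, m along the optical axis (not along the pixel's ray), 0 where there is no reading), "camera_matrix" (3x3 intrinsics, pixels), "R" (3x3) and "t" (3): a world point X has camera coordinates R X + t. Camera axes: x right, y down, z forward; pixel columns grow to the right and rows downward; lengths in m; the calibration is good to about 2 mm. A picture is of the moment at which its call begins.
- job.close_job(): hands the job in, once; it reports no verdict.
The state is a dict: "time": time; "joint_positions": joint angles; "joint_vel": joint speeds; "joint_torque": joint torques, N m; "ee_pos": TCP position; "eef_rot": TCP orientation; "ft_force": force on the tool from outside, world axes, zero at the start; "torque": the same for the moment, N m; "width": finger opening in m.
Only numpy, scipy, OpenCV 4.12 (cv2) and the standard library are available. Lean on these libraries where they do the work, as an engineer would, in place of code of your own. Each camera call takes 0.05 s, during which the arm holds its last target. There are 200 camera calls.

## Working session

There is one attempt and no reset: what is moved stays moved. The work goes in short steps, Python scripts to look and compute and a tool call to move; the robot and the scene stay as the last step left them, time stands still between calls to the robot, and variables do not carry over. Pictures are saved under pics/ and viewed, and the job is handed in when it is done.

Besides the shell and the picture viewer there is one more tool, called after "Request:" by a JSON object that holds its "api" and its "payload", one argument or row to a line. servo_tool: Moves the arm, as the interface text tells. Its arguments: {"type":"object","properties":{"deltas":{"type":"string"},"newtons":{"type":"number"}},"required":["deltas"]}

```bash
mkdir -p pics
cat > h.py <<'E'
import numpy as np, cv2
from bench import r, imaging, job
def shot(name, tag):
    d=imaging.camera(name); cv2.imwrite(f'pics/{tag}.png', d['color'][:,:,::-1]); return d
def cast(d,u,v,z):
    K=np.array(d['camera_matrix']);R=np.array(d['R']);t=np.array(d['t'])
    ray=R.T@np.linalg.inv(K)@np.array([u,v,1.]); c=-R.T@t
    return c+ray*(z-c[2])/ray[2]
E
python3 - <<'E'
from h import *
import pickle
for n in('top','scene'):
    d=shot(n,n+'0'); pickle.dump(d,open(n+'0.pkl','wb'))
print(r.read_state())
E
```

```text
{'time': 0.1, 'joint_positions': array([ 1.32541981,  0.33279244, -0.06467751,  1.4608355 ,  0.02159362,
        1.34988964, -0.08848742]), 'joint_vel': array([-1.93716084e-03, -2.05332382e-04, -3.59629975e-06, -2.88527995e-03,
       -5.79618542e-04,  1.40266083e-04,  6.58583546e-04]), 'joint_torque': array([ 2.18413363e-03, -6.24544072e+01,  2.50554486e-02, -3.90717709e+01,
       -6.14521466e-02,  3.65642295e-02,  9.92429409e-05]), 'ee_pos': array([ 0.13800181, -0.60924259,  0.22985399]), 'eef_rot': array([ 9.93802070e-01,  1.11162350e-01, -9.60460675e-05, -6.07443350e-04]), 'ft_force': array([0.46949489, 0.20664929, 0.79629712]), 'torque': array([ 0.0115601 , -0.00533144, -0.01411603]), 'width': 0.08661145098353148}
```

View pics/top0.png

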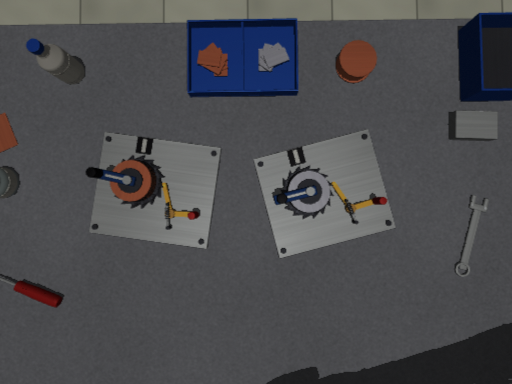

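View pics/scene0.png

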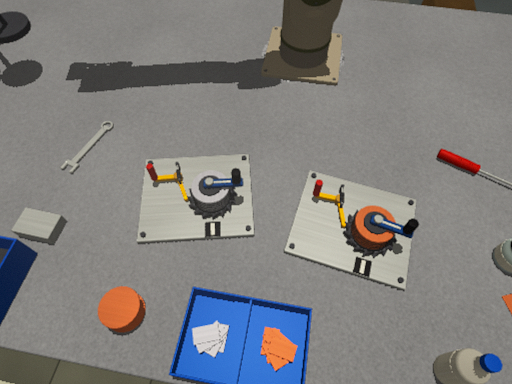

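The top view shows the copper stand at left: hub about (128,181), black knob (95,173), patch (145,146), red pawl knob (193,215). The silver stand is at right. Next I'll measure these.

Run:
```python
from h import *
import pickle
for n,box in(('top',(75,120,235,260)),('scene',(275,165,425,295))):
    d=pickle.load(open(n+'0.pkl','rb')); c=d['color'][:,:,::-1]
    x0,y0,x1,y1=box
    cv2.imwrite(f'pics/z_{n}.png',cv2.resize(c[y0:y1,x0:x1],None,fx=4,fy=4,interpolation=cv2.INTER_CUBIC))
    print(n,-np.array(d['R']).T@np.array(d['t']),d['camera_matrix'][0])
d=pickle.load(open('top0.pkl','rb'))
for u,v in [(95,173),(128,181),(193,215),(145,146)]:
    print(u,v,cast(d,u,v,.012)[:2])
```

```text
top [ 0.5389788  -0.05065912  0.82526309] [371.97446528   0.         254.95818834]
scene [0.95234393 0.02413713 0.74530839] [355.6917775   0.        256.1280142]
95 173 [0.60512804 0.31254207]
128 181 [0.58682709 0.23933732]
193 215 [0.5111312  0.09608696]
145 146 [0.66387005 0.2021218 ]
```

View pics/z_top.png

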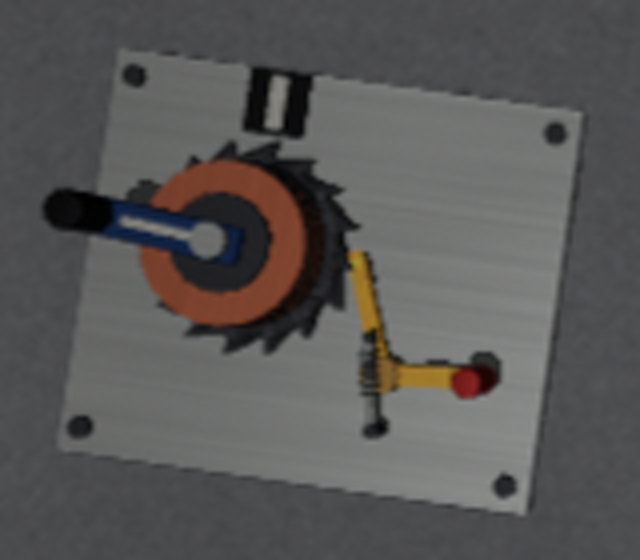

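View pics/z_scene.png

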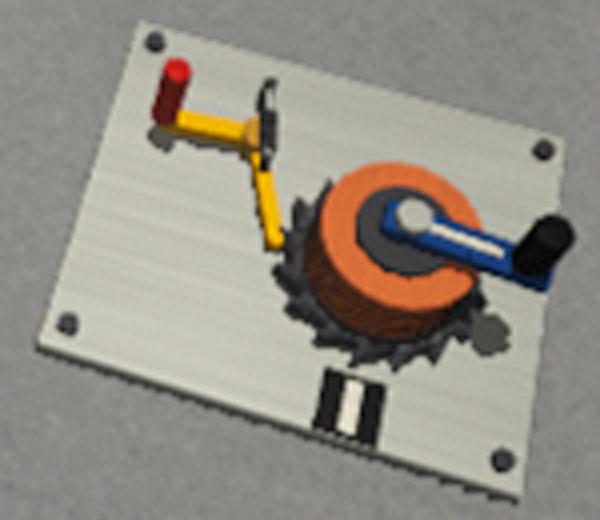

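Run:
```python
from h import *
import pickle
dt=pickle.load(open('top0.pkl','rb'));ds=pickle.load(open('scene0.pkl','rb'))
T=lambda u,v,z:cast(dt,75+u/4-.4,120+v/4-.4,z)[:2]
S=lambda u,v,z:cast(ds,275+u/4-.4,165+v/4-.4,z)[:2]
def rep(n,F,cor,patch,red,knob,drum):
    c=[F(*p,.012) for p in cor] # order: far-left(+x+y), +x-y, -x-y, -x+y
    print(n,'edges',np.linalg.norm(c[0]-c[1]),np.linalg.norm(c[0]-c[3]))
    x=(c[0]-c[3])+(c[1]-c[2]);x/=np.linalg.norm(x); y=np.array([-x[1],x[0]])
    a=F(*patch,.0125)-.081*x; k=F(*knob,.119); rd=F(*red,.078)
    w=k-a; print('yaw',np.arctan2(x[1],x[0]),'axis',a,'knob',k,'rad',np.linalg.norm(w),'ang',np.arctan2(w@y,w@x),'red',rd,'rel',(rd-a)@x,(rd-a)@y,'exp',a-.053*x-.137*y, 'drumtop',drum and F(*drum,.083))
rep('top',T,[(120,48),(583,112),(527,515),(58,450)],(278,103),(466,382),(63,210),(207,240))
rep('scene',S,[(520,497),(38,345),(142,22),(563,138)],(350,407),(177,70),(555,233),(416,213))
```

```text
top edges 0.2592964103915031 0.22368558518817563
yaw -0.14304476043019584 axis [0.5850823  0.21551342] knob [0.59823338 0.27373123] rad 0.05968470831631239 ang 1.4916753549266046 red [0.51321933 0.08800414] rel -0.052951603931264524 -0.13645156829348543 exp [0.51309324 0.08746821] drumtop [0.58549479 0.21736682]
scene edges 0.25835356138765164 0.2235772600761968
yaw -0.14770371776449875 axis [0.58757214 0.21489803] knob [0.6028737  0.27260355] rad 0.05969979109788241 ang 1.459298986612917 red [0.51574973 0.08726518] rel -0.05225700329567682 -0.1368130356482483 exp [0.51498731 0.0871896 ] drumtop [0.5840685  0.21649008]
```

Both views agree: axis (0.586, 0.215), stand yaw -0.145, drum at about 1.475 rad, red knob (0.514, 0.0875), crank knob (0.600, 0.273). I'll travel with the fingers closing to the +x side of the red knob.

Request:
{"api": "servo_tool", "payload": {
  "deltas": "0.57 0.97 0 0 0 0 1;0.57 0.97 0 0 0 0 1;0.57 0.97 0 0 0 0 1;0.57 0.97 0 0 0 0 1;0.57 0.97 0 0 0 0 1",
  "newtons": 15
}}

```text
time: 0.72
ee_pos: [0.2526, -0.4141, 0.2303]
eef_rot: [0.994, 0.111, -0.0, -0.0]
ft_force: [1.1, -0.1, 1.5]
width: 0.045
```

Request:
{"api": "servo_tool", "payload": {
  "deltas": "0.57 0.97 0 0 0 0 1;0.57 0.97 0 0 0 0 1;0.57 0.97 0 0 0 0 1;0.57 0.97 0 0 0 0 1;0.57 0.97 0 0 0 0 1"
}}

```text
time: 1.35
ee_pos: [0.3665, -0.2202, 0.2304]
eef_rot: [0.994, 0.111, -0.0, 0.0]
ft_force: [0.0, -0.1, -0.4]
width: 0.002
```

Request:
{"api": "servo_tool", "payload": {
  "deltas": "0.57 0.97 0 0 0 0 1;0.57 0.97 0 0 0 0 1;0.57 0.97 0 0 0 0 1;0.57 0.97 0 0 0 0 1;0.57 0.97 0 0 0 0 1"
}}

```text
time: 1.98
ee_pos: [0.4805, -0.0264, 0.2305]
eef_rot: [0.994, 0.111, -0.0, 0.0]
ft_force: [0.8, -1.0, -1.8]
width: 0.0006
```

Request:
{"api": "servo_tool", "payload": {
  "deltas": "0.63 0.91 0 0 0 0 1;0.63 0.91 0 0 0 0 1;0.63 0.91 -0.5 0 0 0 1;0 0 -0.9 0 0 0 1;0 0 -0.9 0 0 0 1"
}}

```text
time: 2.6
ee_pos: [0.5556, 0.0823, 0.1371]
eef_rot: [0.994, 0.112, -0.0, -0.0]
ft_force: [0.2, -0.9, -0.3]
width: 0.0009
```

Request:
{"api": "servo_tool", "payload": {
  "deltas": "0 0 -0.9 0 0 0 1;0 0 -0.7 0 0 0 1;0 0 -0.35 0 0 0 1;0 0 0 0 0 0 1"
}}

```text
time: 3.1
ee_pos: [0.5553, 0.0816, 0.0601]
eef_rot: [0.994, 0.111, -0.001, -0.0]
ft_force: [0.4, 0.1, 1.0]
width: 0.0004
```

Run:
```python
from h import *
d=shot('scene','s1'); cv2.imwrite('pics/s1z.png',cv2.resize(d['color'][140:300,250:430,::-1],None,fx=4,fy=4)[:600])
print(r.read_state()['ee_pos'],r.read_state()['joint_positions'])
```

```text
[0.55593042 0.0817871  0.06103435] [ 0.39043164  0.46135705 -0.74922402  1.78124099  0.35911044  1.04022682
 -1.83958945]
```

View pics/s1z.png

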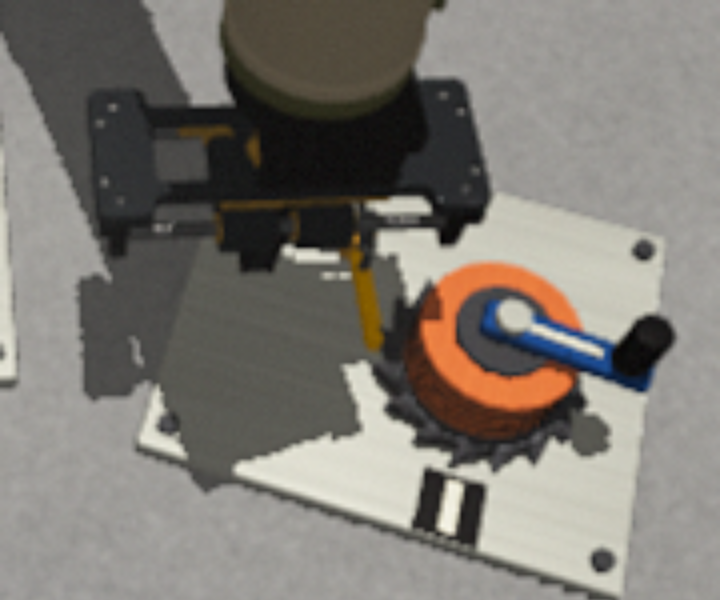

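The shut fingers stand on the +x side of the pawl knob, clear of the drum. Now I'll push toward -x.

Request:
{"api": "servo_tool", "payload": {
  "deltas": "-0.3 0.03 0 0 0 0 1;-0.3 0.05 0 0 0 0 1;-0.3 0.1 0 0 0 0 1;-0.25 0.1 0 0 0 0 1;-0.15 0.05 0 0 0 0 1"
}}

```text
time: 3.78
ee_pos: [0.5028, 0.0952, 0.0607]
eef_rot: [0.994, 0.111, -0.0, 0.0]
ft_force: [0.0, 0.3, -0.4]
width: 0.0005
```

Request:
{"api": "servo_tool", "payload": {
  "deltas": "0.5 -0.1 0 0 0 0 1;0.4 -0.1 0.3 0 0 0 1;0 0 0.9 0 0 0 1;0 0 0.9 0 0 0 1;0 0 0.5 0 0 0 1"
}}

```text
time: 4.4
ee_pos: [0.5401, 0.0872, 0.1662]
eef_rot: [0.994, 0.111, 0.001, 0.0]
ft_force: [-0.1, 0.7, 0.3]
width: 0.0005
```

Run:
```python
from h import *
for n,b in(('scene',(140,300,250,430)),('top',(110,270,60,260))):
  d=shot(n,n+'2'); cv2.imwrite(f'pics/{n}2z.png',cv2.resize(d['color'][b[0]:b[1],b[2]:b[3],::-1],None,fx=3,fy=3))
```

```text
(no output)
```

View pics/scene2z.png

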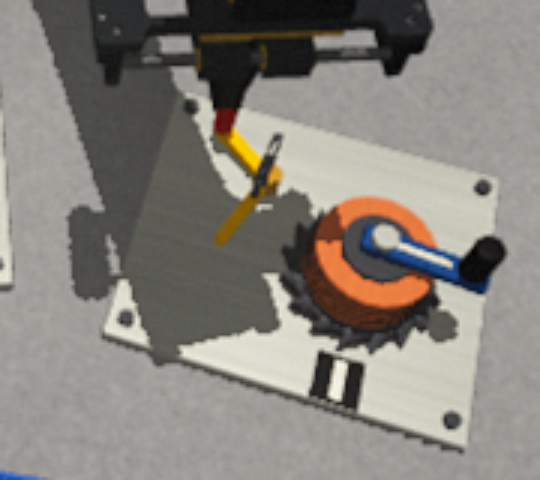

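View pics/top2z.png

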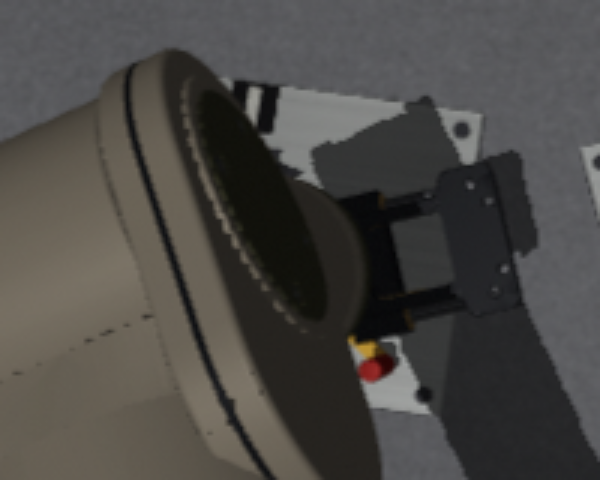

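The pawl is clearly swung off and staying, with the drum unmoved. Next I go over the crank knob, opening the hand.

Request:
{"api": "servo_tool", "payload": {
  "deltas": "0.3 0.93 0 0 0 0 0.3;0.3 0.93 0 0 0 0 0.3;0.3 0.93 0 0 0 0 0.3;0.3 0.93 0 0 0 0 0.3;0.3 0.93 0 0 0 0 0.3",
  "newtons": 35
}}

```text
time: 5.12
ee_pos: [0.5995, 0.2736, 0.1625]
eef_rot: [0.994, 0.111, -0.001, 0.001]
ft_force: [0.5, -0.4, 1.0]
width: 0.0425
```

Run:
```python
from h import *
d=shot('scene','s3'); cv2.imwrite('pics/s3z.png',cv2.resize(d['color'][120:300,250:450,::-1],None,fx=3,fy=3))
s=r.read_state();print(s['ee_pos'],s['joint_positions'],s['width'])
```

```text
[0.59862021 0.2792004  0.16233413] [ 0.04745313  0.5761041  -0.79429815  1.41042239  0.40881869  1.3256427
 -2.10762696] 0.04657617208470687
```

View pics/s3z.png

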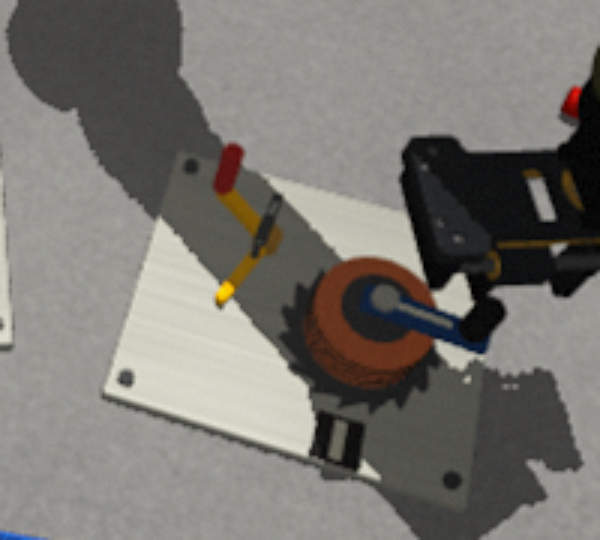

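The pawl is off (yellow tail clear of the teeth) and the hand is over the crank knob. Descending.

Request:
{"api": "servo_tool", "payload": {
  "deltas": "0 0 0 0 0 0 0.3;0 0 -0.4 0 0 0 0.3;0 0 -0.4 0 0 0 0.3"
}}

```text
time: 5.55
ee_pos: [0.5997, 0.2712, 0.1307]
eef_rot: [0.994, 0.11, -0.0, 0.001]
ft_force: [0.1, -0.3, 0.2]
width: 0.0605
```

Run:
```python
from h import *
d=shot('scene','s4'); cv2.imwrite('pics/s4z.png',cv2.resize(d['color'][150:270,340:460,::-1],None,fx=5,fy=5))
s=r.read_state();print(s['ee_pos'],s['width'])
K=np.array(d['camera_matrix']);q=K@(np.array(d['R'])@[.600,.273,.119]+np.array(d['t']));print((q[:2]/q[2]-[340,150])*5)
```

```text
[0.59873683 0.27070256 0.12835962] 0.060558964891740126
[367.46218935 357.84033057]
```

View pics/s4z.png

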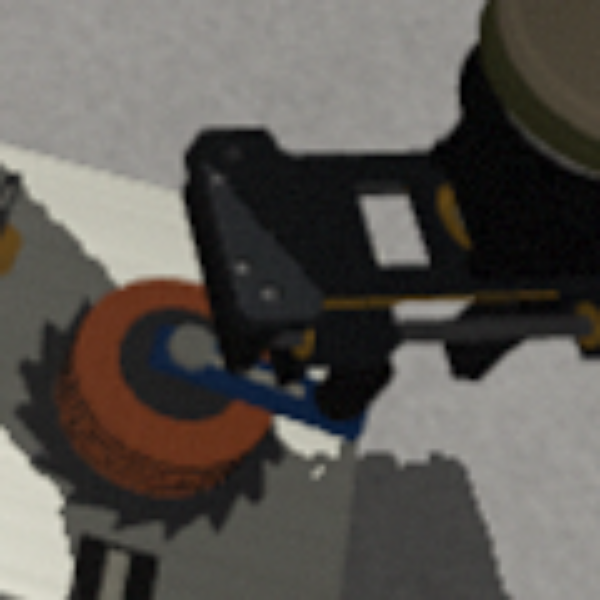

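Run:
```python
from h import *
from scipy.spatial.transform import Rotation as Ro
d=shot('scene','s5'); t=shot('top','t5')
s=r.read_state();R=Ro.from_quat(s['eef_rot']).as_matrix();print(s['ee_pos'],s['width'])
im=cv2.resize(d['color'][150:270,340:460,::-1],None,fx=5,fy=5)
im=cv2.convertScaleAbs(im,alpha=2.2,beta=20)
K=np.array(d['camera_matrix'])
w=s['width']/2
for y,z in((w,.008),(-w,.008),(0,.008),(w,-.03),(-w,-.03)):
    p=s['ee_pos']+R@[0,y,z]; q=K@(np.array(d['R'])@p+np.array(d['t']));q=(q[:2]/q[2]-[340,150])*5+2; print(y,z,p,q)
    cv2.circle(im,tuple(int(v) for v in q),4,(0,0,255),-1)
cv2.imwrite('pics/s5z.png',im)
```

```text
[0.59916493 0.2715758  0.13096399] 0.06125568598621674
0.03062784299310837 0.008 [0.60588928 0.24168775 0.12299202] [291.38086195 355.6973624 ]
-0.03062784299310837 0.008 [0.59240605 0.30144107 0.122936  ] [447.39983199 349.97074557]
0 0.008 [0.59914766 0.27156441 0.12296401] [369.4738753  352.83098811]
0.03062784299310837 -0.03 [0.60597128 0.24174188 0.16099189] [326.9211905  310.87133855]
-0.03062784299310837 -0.03 [0.59248806 0.30149519 0.16093588] [490.59382656 304.96151293]
```

View pics/s5z.png

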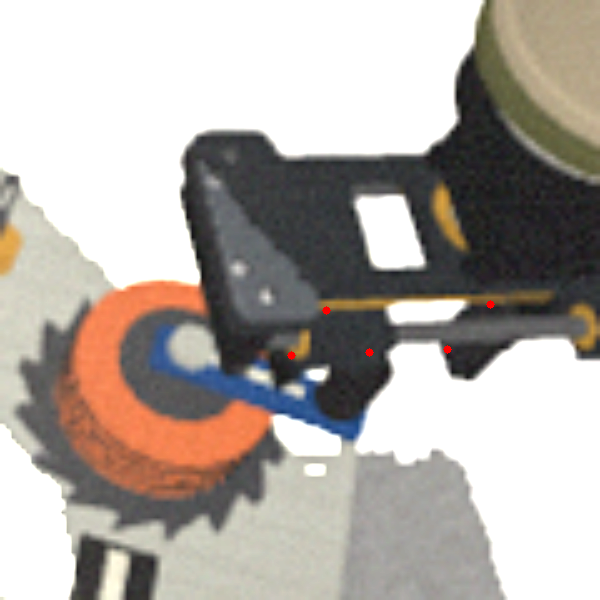

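The fingers, at about (290,380) and (460,370), straddle the knob at about (355,385). I'll go down and grip.

Request:
{"api": "servo_tool", "payload": {
  "deltas": "0 0.05 -0.4 0 0 0 0.3;0 0 -0.45 0 0 0 0.3;0 0 0 0 0 0 0.6;0 0 0 0 0 0 1;0 0 0 0 0 0 1",
  "newtons": 35
}}

```text
time: 6.32
ee_pos: [0.6, 0.2751, 0.0992]
eef_rot: [0.994, 0.111, 0.0, -0.0]
ft_force: [-0.1, -0.4, 0.1]
width: 0.0386
```

Request:
{"api": "servo_tool", "payload": {
  "deltas": "0 0 0 0 0 0 1;0 0 0 0 0 0 1"
}}

```text
time: 6.58
ee_pos: [0.6003, 0.2734, 0.0988]
eef_rot: [0.994, 0.111, 0.0, 0.001]
ft_force: [-1.8, -2.1, 5.9]
width: 0.0193
```

Request:
{"api": "servo_tool", "payload": {
  "deltas": "0.144 -0.042 0 0 0 0 1;0.139 -0.057 0 0 0 0 1;0.133 -0.07 0 0 0 0 1;0.125 -0.083 0 0 0 0 1;0.116 -0.095 0 0 0 0 1"
}}

```text
time: 7.2
ee_pos: [0.6248, 0.2616, 0.0988]
eef_rot: [0.994, 0.112, -0.001, -0.0]
ft_force: [-6.5, 1.1, 4.4]
width: 0.0193
```

Request:
{"api": "servo_tool", "payload": {
  "deltas": "0 0 0 0 0 0 1"
}}

```text
time: 7.32
ee_pos: [0.6257, 0.2608, 0.0989]
eef_rot: [0.994, 0.111, -0.0, 0.0]
ft_force: [-3.4, -1.1, 4.2]
width: 0.019
```

Request:
{"api": "servo_tool", "payload": {
  "deltas": "0.106 -0.106 0 0 0 0 1;0.095 -0.116 0 0 0 0 1;0.083 -0.125 0 0 0 0 1;0.07 -0.133 0 0 0 0 1;0.056 -0.139 0 0 0 0 1"
}}

```text
time: 7.95
ee_pos: [0.6422, 0.2382, 0.0989]
eef_rot: [0.994, 0.112, 0.001, -0.001]
ft_force: [-0.1, 5.7, 0.9]
width: 0.0189
```

Request:
{"api": "servo_tool", "payload": {
  "deltas": "0.042 -0.144 0 0 0 0 1;0.027 -0.147 0 0 0 0 1;0.013 -0.149 0 0 0 0 1;-0.002 -0.15 0 0 0 0 1;-0.013 -0.119 0 0 0 0 1"
}}

```text
time: 8.57
ee_pos: [0.6465, 0.2087, 0.099]
eef_rot: [0.994, 0.111, 0.002, -0.001]
ft_force: [6.0, 3.9, -2.7]
width: 0.0191
```

Request:
{"api": "servo_tool", "payload": {
  "deltas": "0 0 0 0 0 0 1;0 0 0 0 0 0 1"
}}

```text
time: 8.82
ee_pos: [0.6464, 0.2079, 0.099]
eef_rot: [0.994, 0.111, 0.002, -0.0]
ft_force: [4.5, 1.3, -0.9]
width: 0.0191
```

Run:
```python
from h import *
d=shot('scene','s6'); cv2.imwrite('pics/s6z.png',cv2.resize(d['color'][150:290,300:440,::-1],None,fx=4,fy=4))
s=r.read_state();p=s['ee_pos'][:2]-[.586,.215];print(s['ee_pos'],s['ft_force'],np.arctan2(p[1],p[0])+.145,np.hypot(*p))
```

```text
[0.64643558 0.2078795  0.09896634] [ 4.86969898  0.8574866  -0.97733122] 0.027721072839035382 0.060853598133971856
```

View pics/s6z.png

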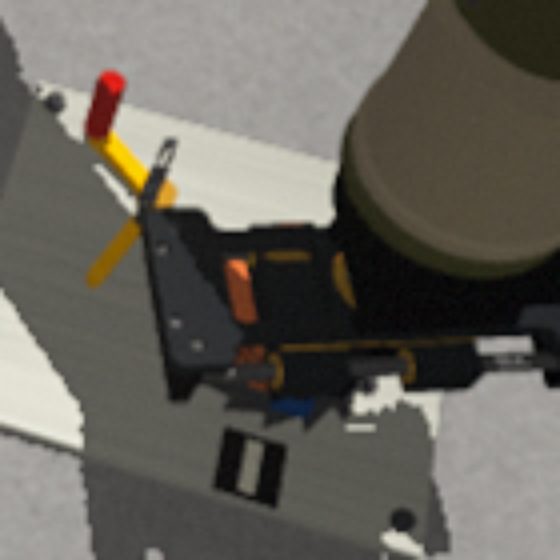

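The arm tip (blue) is near the home patch, at about 0.03 rad by the tool pose. I'll trim slightly, let go and lift.

Request:
{"api": "servo_tool", "payload": {
  "deltas": "-0.02 -0.04 0 0 0 0 1;0 0 0 0 0 0 1;0 0 0 0 0 0 0.4;0 0 0 0 0 0 0.4;0 0 0 0 0 0 0.4"
}}

```text
time: 9.5
ee_pos: [0.6441, 0.2062, 0.0984]
eef_rot: [0.994, 0.111, -0.0, 0.0]
ft_force: [0.2, -0.3, -0.5]
width: 0.0411
```

Request:
{"api": "servo_tool", "payload": {
  "deltas": "0 0 0 0 0 0 0.4;0 0 0.5 0 0 0 0.4;0 0 0.9 0 0 0 0.4;0 0 0.9 0 0 0 0.4;0 0 0.9 0 0 0 0.4"
}}

```text
time: 10.12
ee_pos: [0.6443, 0.2065, 0.2295]
eef_rot: [0.994, 0.111, 0.001, -0.0]
ft_force: [0.7, 0.1, 0.3]
width: 0.0524
```

Request:
{"api": "servo_tool", "payload": {
  "deltas": "-0.8 0.9 0.2 0 0 0 0.4;-0.8 0.9 0 0 0 0 0.4;-0.6 0.9 0 0 0 0 0.4;-0.5 0.9 0 0 0 0 0.4;0 0 0 0 0 0 0.4"
}}

```text
time: 10.75
ee_pos: [0.5333, 0.3543, 0.2366]
eef_rot: [0.993, 0.114, 0.0, -0.001]
ft_force: [-0.3, 0.7, 0.3]
width: 0.052
```

Run:
```python
from h import *
for n,b in(('scene',(150,300,270,440)),('top',(110,270,60,260))):
  d=shot(n,n+'7'); cv2.imwrite(f'pics/{n}7z.png',cv2.resize(d['color'][b[0]:b[1],b[2]:b[3],::-1],None,fx=4,fy=4)[:600])
s=r.read_state();print(s['ee_pos'],s['ft_force'])
```

```text
[0.53638755 0.3503924  0.23577427] [ 0.19134877 -1.41023553 -0.35629652]
```

View pics/scene7z.png

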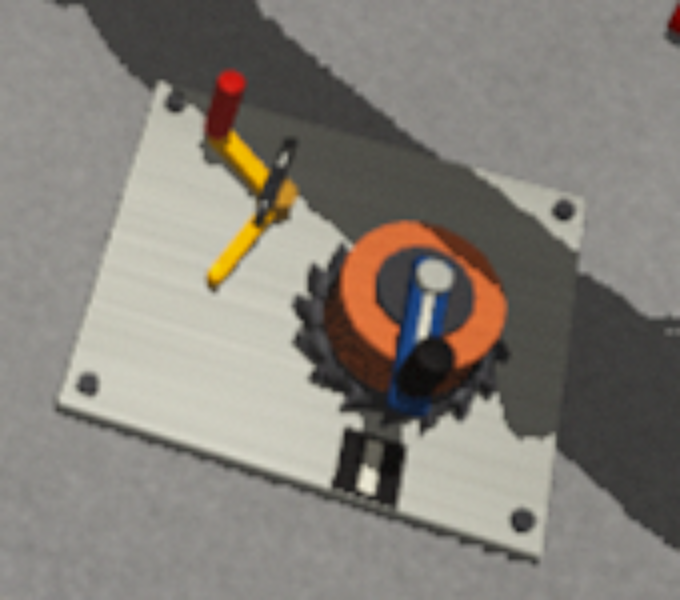

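View pics/top7z.png

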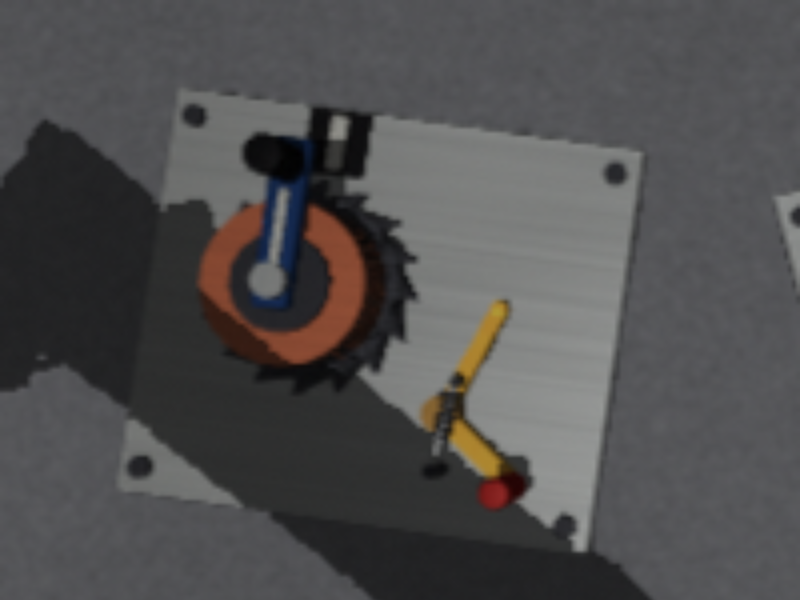

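The crank's white line runs parallel to the home line (slopes 0.185 and 0.149, about 0.04 rad apart). The pawl is well off and the hand is clear. One numerical check, then I hand in.

Run:
```python
from h import *
import pickle
dt=pickle.load(open('top0.pkl','rb'));ds=pickle.load(open('scene0.pkl','rb'))
for k,rd in((cast(dt,60+258/4-.4,110+153/4-.4,.119),cast(dt,60+493/4-.4,110+494/4-.4,.078)),(cast(ds,270+435/4-.4,150+357/4-.4,.119),cast(ds,270+231/4-.4,150+82/4-.4,.078))):
    p=k[:2]-[.586,.215]; q=rd[:2]-[.5168,.1423]
    print('drum',np.arctan2(p[1],p[0])+.145,np.hypot(*p),'pawl',np.arctan2(-.0548,-.0028)-np.arctan2(q[1],q[0]))
print(r.read_state()['joint_vel'].round(3)); job.close_job()
```

```text
drum 0.04403413467413983 0.058571654429527276 pawl 0.7575979055098907
drum 1.1540939571536013e-05 0.0638009373942492 pawl 0.7016964017173306
[ 0.024  0.007  0.022  0.     0.005 -0.002 -0.001]
the job is handed in; nothing more can be done
```

I flicked the copper reel's pawl off by pushing its red knob with shut fingers. Then I gripped the black crank knob and eased the drum back about 1.48 rad at roughly 0.8 rad/s. I let go, lifted and moved the hand clear, and handed the job in at about 11 s.

- **Drum:** the last check put the crank at 0.04 rad from the home mark in the top view and 0.00 rad in the scene view; the limit is 0.22. The two views differ by a few mm in knob radius (58.6 and 63.8 mm against 60 mm).
- **Pawl:** it reads 0.70 to 0.76 rad from the images. That is beyond its 0.64 stop, so the figure is off by about 0.1 rad, but the pawl is clearly off, above the 0.4 needed.
- **Silver-wound stand:** I never went near it at low height and felt no contact, but I did not re-measure its knobs at the end.

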